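# Turn the spice carousel to the green-capped bottle

## Robot

A 6-joint arm with a two-finger parallel gripper is mounted at the origin on a cart in front of the work surface, level with it; the furniture and walls round the work are solid. World frame = base frame: x ahead of the robot, y to its left, z up, the work surface at z = 0. Lengths are in mm, angles in degrees, forces in N, time in s.
With the tool pointing down it reaches from about 275 to 975 mm from the base axis. Payload 8.4 kg.
Tool frame: the origin (TCP) lies midway between the tips of the shut fingers; the grasp point (between the pads) lies env.tcp_to_grasp behind it (env.tcp_to_grasp is the distance from the TCP to the grasp point, in mm); z points along the fingers, y is the line along which they close (so a half turn about z gives the same grasp; the last joint's range is limited). The gripper opens to 92 mm and grips with 3 to 60 N. Pads are 20 mm wide; open, the fingers measure 128 mm over their backs; the gripper's body (75 mm by 189 mm) begins 69 mm behind the grasp point.
Start: joints at [-70.841, 20.225, 93.587, -0, 66.188, -0.138], TCP at [206.541, -589.888, 214.583] pointing down, gripper open.
Joint ranges: [-150.9, 150.9], [-52.94, 120.26], [3.33, 152.33], [-74.26, 254.26], [0, 154.13], [-172.89, 172.89]. Speed limits (degrees/s): [127.2, 127.2, 159.86, 180, 180, 180].

## Interface

Orientations are given as a 3x3 rotation matrix whose columns are the frame's x, y, z axes.
In Python, from plant import env, optics gives the robot as it stands.
- The arm moves only by the tool play_rows, never from a script. Its argument "moves" is text: rows parted by semicolons, each of 5 numbers parted by spaces: the finger opening in mm, from 0 to 91.9, then the shift along the tool's x, y, z in mm, then the turn about the tool's z in rad. A call has 1 to 5 rows; each row shifts and turns the commanded pose from where the row before left it, along the tool's axes as they then stand; what a row does not reach is not made up. A row lasts 1/12 s, in which the tool goes at most 41.7 mm and 7.16 degrees, less where a joint would pass 70% of its speed; a pose out of reach is approached as far as the arm can. A call with a gripper value outside its range is refused whole. The fingers move at their own pace and stop on an object; "grip_force" is the grip in N (left out, the last holds). Time passes only in rows, so rows that do not move let the fingers close. It gives the time, the measured TCP pose, the force, the opening and the grip force at its end, in the units of the state.
- env.read_state(): the state, without advancing time (a new reading comes with each control period).
- optics.capture(name): name is "scene" or "top"; returns the picture (384x512x3 uint8, red, green, blue); there is no depth.
- optics.calibration(name): a dict with "vfov" (degrees; the focal length in pixels is half the picture's height over the tangent of half this angle, whatever the lens; pixels are square), "cx", "cy" (the principal point, pixels), "dist" ([k1, k2, p1, p2, k3] as OpenCV has them; the pictures are not rectified), "world_to_cam" (4x4, takes a point from world to camera coordinates). Camera axes: x right, y down, z forward; pixel columns grow to the right and rows downward; lengths in mm; the calibration is good to about 2 mm. A picture is of the moment at which its call begins. calibration takes no time and is no camera call.
- env.finish_job(): hands the job in; it is judged then, once.
Trained networks look in the newest picture that a camera, given by its name, has taken for a name from the list of things; names that differ only in an ending like _2 or _b are one class to them, and where a whole thing is asked for, a point or a joint stands for the part that bears it (a point fixed in the world has none). Each returns a list of dicts, best first, with "score" (0 to 1); they miss things now and then, are a little off and sometimes report something else, mostly with a low value. They report only what shows in the picture. A call takes as long as a camera call.
- optics.boxes_of(thing, camera): "location" ([x, y, z] in mm, in world coordinates, good to about 4 mm: the middle of the surface that is visible of it).
- optics.outline_of(thing, camera): "region" (384x512 bool, what is visible of it).
- optics.mark_of(thing, camera): "location" ([x, y, z] in mm, in world coordinates, good to about 4 mm: a listed point, or the origin of a listed thing).
The state is a dict: "time_s": time; "joint_positions": joint angles; "joint_vel": joint speeds; "joint_efforts": joint torques, N m; "position": TCP position; "tool_rot": TCP orientation; "force": force on the tool from outside, world axes, zero at the start; "torque": the same for the moment, N m; "grip_width": opening from 0.0 (shut) to 1.0 (fully open); "gripper_force": force on a finger pad.
Only numpy, scipy, OpenCV 4.12 (cv2) and the standard library are available. Lean on these libraries where they do the work, as an engineer would, in place of code of your own. Each camera call takes 0.05 s, during which the arm holds its last target. There are 200 camera calls.

## Task

Turn the spice carousel by pushing it round gently with a fingertip against one of the posts on its rim, until the bottle with the green cap stands right at the brass pointer, in line with it and the middle of the carousel, and leave it at rest there. Only push: do not grip the posts, do not touch or lift any of the bottles, keep them all upright in their places on the turntable, and do not disturb the things standing around it.

Things in the scene. Friction and masses are not known exactly. Their poses are not given: they have to be found in the camera images.
- plinth: fixed dark wooden plinth of the spice carousel, a disc of 158 mm radius, 12 mm high, standing on the worktop. Origin on the turntable's axis at the underside, z up. Its own -x direction is the one in which the brass pointer lies, roughly towards the robot
- pointer (a point): middle of the brass pointer, a diamond 34 mm long and wide fixed on the plinth's edge, 165 mm from the turntable's axis, 16 mm above the worktop (its top)
- turntable: light wooden turntable on the plinth, radius 145 mm, 14 mm thick, origin on its vertical axis at its underside, top 30 mm above the worktop. Turns either way, over 300 degrees; 1 to 2 N at the rim moves it, let go it stops within a few degrees. Six loose bottles ride on it 82 mm from the axis, at 0, 60, .. 300 degrees from its x axis; they rock or topple if it is jerked: push below 0.1 m/s
- post_1 (a point): middle of the brass ball on one of six like finger posts that stand upright round the turntable's rim, 135 mm from the axis, midway between the bottles: this one at 30 degrees from the turntable's x axis, the others every 60 degrees on. Posts are 12 mm thick, the ball 16 mm; ball middle 110 mm, ball top 118 mm above the worktop
- rail (a point): a point (beside the bottle at 0 degrees) on the middle of the brass rail that joins the posts all round the turntable, 135 mm from the axis, 6 mm thick, its top 68 mm above the worktop; above the rail the posts stand free by 50 mm
- red_cap_bottle: clear spice bottle with a red cap, 44 mm diameter, 108 mm tall; loose on the turntable; origin at the centre of its underside, z up
- green_cap_bottle: the bottle to bring to the pointer: clear spice bottle with the only green cap, 44 mm diameter, 108 mm tall; loose on the turntable; origin at the centre of its underside, z up
- red_cap_bottle_2: second clear spice bottle with a red cap, 44 mm diameter, 108 mm tall; loose on the turntable; origin at the centre of its underside, z up
- black_cap_bottle: clear spice bottle with a black cap, 44 mm diameter, 108 mm tall; loose on the turntable; origin at the centre of its underside, z up
- white_tube: slim glass spice tube with chrome cap and white contents, 38 mm diameter, 108 mm tall; loose on the turntable; origin at the centre of its underside, z up
- pink_tube: slim glass spice tube with chrome cap and pink contents, 38 mm diameter, 108 mm tall; loose on the turntable; origin at the centre of its underside, z up
- pepper_mill: wooden pepper mill, 58 mm diameter, 170 mm tall, loose on the worktop, bystander; origin at the centre of its underside
- timer: round dark blue and white kitchen timer, 66 mm diameter, 46 mm high, loose, bystander; origin at the centre of its underside
- seed_jar: glass jar with a black lid, 75 mm diameter, 130 mm tall, loose, bystander; origin at the centre of its underside
- herb_jar: glass jar with a steel lid and green contents, 68 mm diameter, 100 mm tall, loose, bystander; origin at the centre of its underside

How it is judged (in metres and radians):
At the end, for the whole second after the job is handed in: The green-capped bottle stands on the pointer's side of the turntable within 12 mm sideways of the line from the axis to the pointer; the turntable is at rest; all six bottles stand upright on the turntable, 70 to 94 mm from its axis (y of green_cap_bottle in the frame of plinth between -0.012 and 0.012 m and x of green_cap_bottle in the frame of plinth below -0.06 m and angular speed of turntable below 0.05 rad/s and horizontal distance between red_cap_bottle and turntable between 0.07 and 0.094 m and angle between each of red_cap_bottle, green_cap_bottle, red_cap_bottle_2, black_cap_bottle, white_tube, pink_tube's own z axis and vertical below 0.1 rad and height (world z) of each of red_cap_bottle, green_cap_bottle, red_cap_bottle_2, black_cap_bottle, white_tube, pink_tube below 0.036 m and linear speed of each of red_cap_bottle, green_cap_bottle, red_cap_bottle_2, black_cap_bottle, white_tube, pink_tube below 0.02 m/s and horizontal distance between green_cap_bottle and turntable between 0.07 and 0.094 m and horizontal distance between red_cap_bottle_2 and turntable between 0.07 and 0.094 m and horizontal distance between black_cap_bottle and turntable between 0.07 and 0.094 m and horizontal distance between white_tube and turntable between 0.07 and 0.094 m and horizontal distance between pink_tube and turntable between 0.07 and 0.094 m); the robot touches nothing.
It fails at once if a bottle on the carousel is touched by the robot (contact force between any of the fingers, the arm and red_cap_bottle above 0.5 N or contact force between any of the fingers, the arm and green_cap_bottle above 0.5 N or contact force between any of the fingers, the arm and red_cap_bottle_2 above 0.5 N or contact force between any of the fingers, the arm and black_cap_bottle above 0.5 N or contact force between any of the fingers, the arm and white_tube above 0.5 N or contact force between any of the fingers, the arm and pink_tube above 0.5 N).
It fails at once if a bottle on the carousel is lifted or tips (height (world z) of any of red_cap_bottle, green_cap_bottle, red_cap_bottle_2, black_cap_bottle, white_tube, pink_tube above 0.045 m or angle between any of red_cap_bottle, green_cap_bottle, red_cap_bottle_2, black_cap_bottle, white_tube, pink_tube's own z axis and vertical above 0.3 rad).
It fails at once if the turntable is gripped or shoved with more than 30 N (contact force between any of the fingers, the arm and turntable above 30 N).
It fails at once if a thing standing beside the carousel is moved by more than 15 mm (distance of any of pepper_mill, timer, seed_jar, herb_jar from where it was at the start of the episode above 0.015 m).
It also fails if it takes over 48 s, if anything falls off the work surface, if the arm or the gripper's body presses on something with over 40 N, if the wrist force passes 120 N, or if a joint passes its speed limit or range.

## Working session

There is one attempt and no reset: what is moved stays moved. The work goes in short steps, Python scripts to look and compute and a tool call to move; the robot and the scene stay as the last step left them, time stands still between calls to the robot, and variables do not carry over. Pictures are saved under pics/ and viewed, at most 10 in all, crops included, and the job is handed in when it is done.

Besides the shell and the picture viewer there is one more tool, called after "Emit:" by a JSON object that holds its "op" and its "data", one argument or row to a line. play_rows: Moves the arm, as the interface text tells. Its arguments: {"type":"object","properties":{"moves":{"type":"string"},"grip_force":{"type":"number"}},"required":["moves"]}

```bash
mkdir -p pics
python3 - <<'E'
from plant import env, optics
import cv2
for c in ("scene","top"):
    im=optics.capture(c); cv2.imwrite(f"pics/{c}0.png",im[:,:,::-1])
    for t in ["plinth","pointer","turntable","green_cap_bottle","red_cap_bottle","post_1","pepper_mill","timer","seed_jar","herb_jar"]:
        print(c,t,[([round(float(v)) for v in d["location"]],round(float(d["score"]),2)) for d in optics.mark_of(t,c)][:6])
s=env.read_state(); print(s["time_s"],s["position"],s["tool_rot"],env.tcp_to_grasp)
E
python3 -c "
import cv2,numpy as np
a=[cv2.imread('pics/%s0.png'%c) for c in('scene','top')]
cv2.imwrite('pics/both.png',cv2.resize(np.vstack(a),(800,1200))[:,:]) if 0 else None"
```

```text
scene plinth []
scene pointer [([427, 64, 19], 0.8)]
scene turntable [([591, 55, 17], 0.58)]
scene green_cap_bottle [([617, 131, 28], 0.86)]
scene red_cap_bottle [([515, 41, 30], 0.8)]
scene post_1 [([694, 146, 115], 0.86)]
scene pepper_mill []
scene timer []
scene seed_jar [([689, 359, 1], 0.57)]
scene herb_jar [([356, -305, -2], 0.69), ([648, -5, 26], 0.22)]
top plinth []
top pointer [([427, 65, 20], 0.66), ([673, 71, 26], 0.42)]
top turntable [([593, 52, 20], 0.69)]
top green_cap_bottle [([617, 134, 27], 0.55)]
top red_cap_bottle [([512, 37, 28], 0.55), ([648, -9, 30], 0.41)]
top post_1 []
top pepper_mill []
top timer [([460, 427, -1], 0.49)]
top seed_jar [([690, 360, 1], 0.87)]
top herb_jar [([358, -299, 2], 0.84)]
1.1 [ 206.53589749 -589.88263103  214.57353628] [[ 9.43822906e-01  3.30451695e-01 -4.40658956e-06]
 [ 3.30451695e-01 -9.43822905e-01  1.66900408e-05]
 [ 1.35621212e-06 -1.72086078e-05 -1.00000000e+00]] 18.700000000000003
```

View pics/scene0.png

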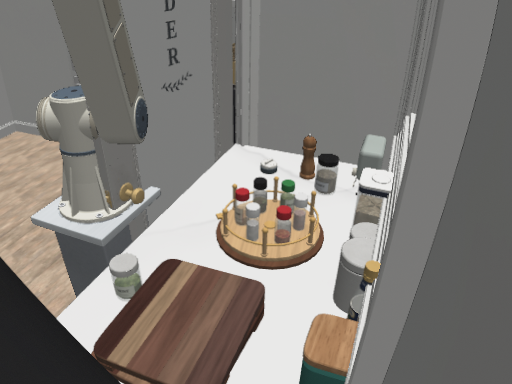

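View pics/top0.png

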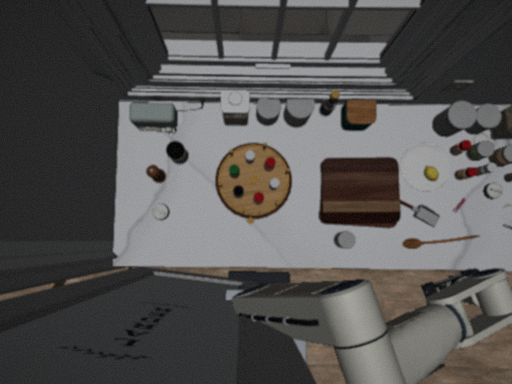

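The scene view shows the carousel at about (270,225), with the pointer at its near-left edge (222,214) and the green cap at (288,187). The top view shows the green cap at (234,171), the axis at about (254,180) and the pointer at (250,220). This agrees with the networks: axis (592,54), pointer bearing 176.4° and green at 72.3°. The table must turn about +104° counter-clockwise. I'll push the post that now stands at 162°.

Emit:
{"op": "play_rows", "data": {
  "moves": "0 24.9 -29.5 0 0;0 24.9 -29.5 0 0;0 24.9 -29.5 0 0;0 24.9 -29.5 0 0;0 24.9 -29.5 0 0"
}}

```text
time_s: 1.52
position: [275.5, -407.9, 214.6]
tool_rot: [[0.944, 0.33, 0.0], [0.33, -0.944, -0.0], [0.0, 0.0, -1.0]]
force: [0.3, 0.6, -0.4]
grip_width: 0.66
gripper_force: 0.0
```

Emit:
{"op": "play_rows", "data": {
  "moves": "0 24.9 -29.5 0 0;0 24.9 -29.5 0 0;0 24.9 -29.5 0 0;0 24.9 -29.5 0 0;0 24.9 -29.5 0 0"
}}

```text
time_s: 1.93
position: [344.3, -227.5, 214.9]
tool_rot: [[0.944, 0.33, 0.001], [0.33, -0.944, -0.0], [0.001, 0.001, -1.0]]
force: [0.2, 0.5, -0.2]
grip_width: 0.295
gripper_force: 0.0
```

Emit:
{"op": "play_rows", "data": {
  "moves": "0 24.9 -29.5 0 0;0 24.9 -29.5 0 0;0 24.9 -29.5 0 0;0 24.9 -29.5 0 0;0 24.9 -29.5 0 0"
}}

```text
time_s: 2.35
position: [413.2, -46.9, 215.0]
tool_rot: [[0.944, 0.33, 0.001], [0.33, -0.944, -0.0], [0.001, 0.001, -1.0]]
force: [1.2, -1.6, -0.7]
grip_width: 0.005
gripper_force: 0.0
```

Emit:
{"op": "play_rows", "data": {
  "moves": "0 24.9 -29.5 0 0;0 24.9 -29.5 0 0;0 24.9 -29.5 0 0;0 24.9 -29.5 0 0;0 24.9 -29.5 0 0"
}}

```text
time_s: 2.77
position: [481.9, 133.7, 214.8]
tool_rot: [[0.944, 0.331, 0.001], [0.331, -0.944, 0.0], [0.001, 0.0, -1.0]]
force: [1.6, -1.0, 0.7]
grip_width: 0.008
gripper_force: 0.0
```

Emit:
{"op": "play_rows", "data": {
  "moves": "0 0 0 0 0.1185;0 0 0 0 0.1185;0 0 0 0 0.1185;0 0 0 0 0.1185;0 0 0 0 0.1185"
}}

```text
time_s: 3.18
position: [481.6, 131.7, 214.6]
tool_rot: [[0.966, -0.258, 0.0], [-0.258, -0.966, -0.0], [0.0, 0.0, -1.0]]
force: [0.0, -0.3, -0.5]
grip_width: 0.005
gripper_force: 0.0
```

Emit:
{"op": "play_rows", "data": {
  "moves": "0 0 0 0 0.1185;0 0 0 0 0.1185;0 0 0 0 0.1185;0 0 0 0 0;0 0 0 0 0"
}}

```text
time_s: 3.6
position: [481.6, 131.5, 214.7]
tool_rot: [[0.821, -0.571, 0.0], [-0.571, -0.821, 0.0], [0.0, -0.0, -1.0]]
force: [0.6, 0.2, -0.3]
grip_width: 0.004
gripper_force: 0.0
```

Emit:
{"op": "play_rows", "data": {
  "moves": "0 0 0 20 0;0 0 0 20 0;0 0 0 19 0;0 0 0 0 0"
}}

```text
time_s: 3.93
position: [479.4, 131.0, 152.7]
tool_rot: [[0.821, -0.571, -0.005], [-0.571, -0.821, -0.001], [-0.003, 0.004, -1.0]]
force: [-1.0, -0.6, 0.1]
grip_width: 0.004
gripper_force: 0.0
```

```bash
cat > m.py <<'E'
from plant import env, optics
import cv2, numpy as np
C=np.array([592.5,53.5])
def look(tag):
    for c in ("scene","top"):
        im=optics.capture(c)
        if c=="scene": cv2.imwrite(f"pics/{tag}.png",cv2.resize(im[130:290,170:370,::-1],None,fx=3.5,fy=3.5,interpolation=2))
        for t in ["pointer","turntable","green_cap_bottle","red_cap_bottle","black_cap_bottle","white_tube","pink_tube","post_1"]:
            for d in optics.mark_of(t,c)[:3]:
                p=np.array(d["location"]); v=p[:2]-C
                print(c,t,p.round(1),round(float(d["score"]),2),"ang",(np.degrees(np.arctan2(v[1],v[0]))%360).round(1),"r",np.hypot(*v).round(1))
    s=env.read_state(); print(s["time_s"],s["position"].round(1) if hasattr(s["position"],"round") else s["position"],s["force"])
E
python3 -c "import m;m.look('a1')"
```

```text
scene pointer [428.   65.1  20.8] 0.81 ang 176.0 r 164.9
scene turntable [589.5  54.9  19.3] 0.89 ang 155.0 r 3.3
scene green_cap_bottle [618.7 130.2  27.1] 0.79 ang 71.1 r 81.1
scene red_cap_bottle [513.   37.5  28.9] 0.75 ang 191.4 r 81.1
scene red_cap_bottle [650.4  -4.8  28.3] 0.71 ang 314.8 r 82.2
scene black_cap_bottle [537.6 115.6  30.8] 0.93 ang 131.5 r 82.9
scene black_cap_bottle [459.8 426.4  -1. ] 0.27 ang 109.6 r 395.8
scene white_tube [569.3 -22.7  31.3] 0.78 ang 253.1 r 79.7
scene pink_tube [667.8  72.   29.6] 0.58 ang 13.8 r 77.5
scene pink_tube [689.5 359.1  -1.9] 0.44 ang 72.4 r 320.6
scene post_1 [693.4 143.7 113.9] 0.75 ang 41.8 r 135.3
scene post_1 [511.9  37.7  29.3] 0.67 ang 191.1 r 82.1
top pointer [426.2  63.1  21.9] 0.79 ang 176.7 r 166.6
top pointer [720.8  80.   63.2] 0.4 ang 11.7 r 131.0
top turntable [594.1  51.8  18.9] 0.66 ang 313.3 r 2.3
top green_cap_bottle [618.8 131.8  29.9] 0.52 ang 71.4 r 82.6
top red_cap_bottle [511.4  35.5  27.5] 0.66 ang 192.5 r 83.1
top red_cap_bottle [591.5  53.1  18.1] 0.53 ang 201.8 r 1.1
top red_cap_bottle [646.8  -8.1  31.9] 0.46 ang 311.4 r 82.1
top white_tube [646.1  -8.6  30.3] 0.66 ang 310.8 r 82.0
top white_tube [565.8 -23.5  32.9] 0.51 ang 250.9 r 81.5
top pink_tube [673.3  69.8  25.4] 0.42 ang 11.4 r 82.4
top post_1 [693.  144.3 110.1] 0.74 ang 42.1 r 135.4
top post_1 [648.9 -10.8  28.3] 0.63 ang 311.3 r 85.5
top post_1 [676.4  67.8  27.3] 0.5 ang 9.7 r 85.1
4.8333 [481.6 131.5 155.6] [ 0.1805421  -0.47303487 -0.43998564]
```

View pics/a1.png

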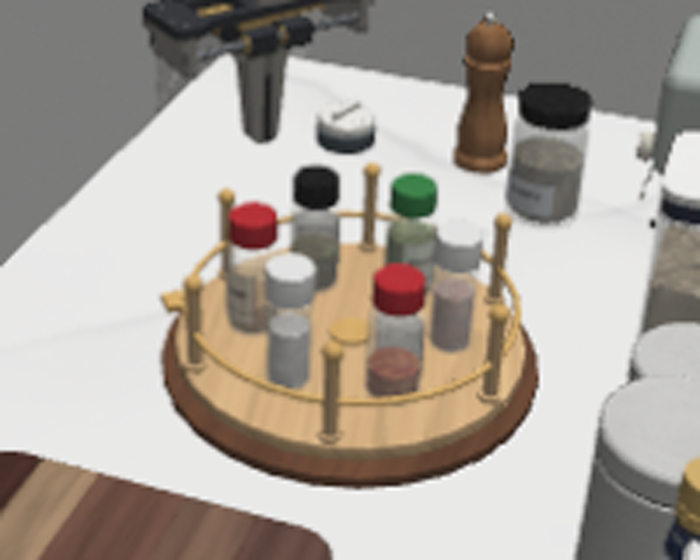

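The crop shows the shut finger at (265,138), above the free gap beside the post at (227,195) and clear of all bottles. I'll go down and push.

Emit:
{"op": "play_rows", "data": {
  "moves": "0 0 0 17 0;0 0 0 17 0;0 0 0 17 0;0 0 0 16 0;0 0 0 0 0"
}}

```text
time_s: 5.25
position: [479.7, 131.0, 86.1]
tool_rot: [[0.819, -0.574, -0.004], [-0.574, -0.819, -0.001], [-0.003, 0.003, -1.0]]
force: [-0.3, 0.1, 0.4]
grip_width: 0.005
gripper_force: 0.0
```

Emit:
{"op": "play_rows", "data": {
  "moves": "0 0.03 2.7 0 -0.02;0 0.03 2.7 0 -0.02;0 0.03 2.7 0 -0.02;0 0.03 2.7 0 -0.02;0 0.03 2.7 0 -0.02"
}}

```text
time_s: 5.67
position: [474.7, 119.9, 89.3]
tool_rot: [[0.873, -0.487, 0.001], [-0.487, -0.873, 0.0], [0.001, -0.001, -1.0]]
force: [0.2, -0.0, -0.3]
grip_width: 0.006
gripper_force: 0.0
```

Emit:
{"op": "play_rows", "data": {
  "moves": "0 0.03 2.7 0 -0.02;0 0.03 2.7 0 -0.02;0 0.03 2.7 0 -0.02;0 0.04 3.4 0 -0.025;0 0.06 4.05 0 -0.03"
}}

```text
time_s: 6.08
position: [467.8, 106.1, 88.8]
tool_rot: [[0.923, -0.384, 0.001], [-0.384, -0.923, 0.0], [0.0, -0.001, -1.0]]
force: [0.8, 0.9, 0.7]
grip_width: 0.005
gripper_force: 0.7
```

Emit:
{"op": "play_rows", "data": {
  "moves": "0 0.06 4.05 0 -0.03;0 0.06 4.05 0 -0.03;0 0.08 4.7 0 -0.035;0 0.08 4.7 0 -0.035;0 0.1 5.4 0 -0.04"
}}

```text
time_s: 6.5
position: [460.8, 84.3, 88.8]
tool_rot: [[0.975, -0.222, 0.001], [-0.222, -0.975, 0.0], [0.0, -0.0, -1.0]]
force: [1.2, 1.8, 0.3]
grip_width: 0.003
gripper_force: 0.8
```

Emit:
{"op": "play_rows", "data": {
  "moves": "0 0.1 5.4 0 -0.04;0 0.1 5.4 0 -0.04;0 0.1 5.4 0 -0.04;0 0.1 5.4 0 -0.04;0 0.1 5.4 0 -0.04"
}}

```text
time_s: 6.92
position: [457.4, 57.4, 88.8]
tool_rot: [[1.0, -0.023, 0.001], [-0.023, -1.0, 0.0], [0.001, -0.0, -1.0]]
force: [1.2, 1.8, 0.7]
grip_width: 0.006
gripper_force: 0.7
```

Emit:
{"op": "play_rows", "data": {
  "moves": "0 0.1 5.4 0 -0.04;0 0.1 5.4 0 -0.04;0 0.1 5.4 0 -0.04;0 0.1 5.4 0 -0.04;0 0.1 5.4 0 -0.04"
}}

```text
time_s: 7.33
position: [459.4, 30.5, 88.8]
tool_rot: [[0.984, 0.176, 0.001], [0.176, -0.984, 0.0], [0.001, -0.0, -1.0]]
force: [1.0, 1.8, 0.2]
grip_width: 0.008
gripper_force: 0.8
```

Emit:
{"op": "play_rows", "data": {
  "moves": "0 0.1 5.4 0 -0.04;0 0.1 5.4 0 -0.04;0 0.1 5.4 0 -0.04;0 0.08 4.7 0 -0.035;0 0.06 4.05 0 -0.03"
}}

```text
time_s: 7.75
position: [465.8, 6.4, 88.7]
tool_rot: [[0.935, 0.354, 0.0], [0.354, -0.935, 0.0], [0.0, -0.0, -1.0]]
force: [0.1, 1.4, 0.4]
grip_width: 0.006
gripper_force: 0.6
```

Emit:
{"op": "play_rows", "data": {
  "moves": "0 0.03 2.7 0 -0.02;0 0.01 1.35 0 -0.01;0 0 0 0 0;0 0 0 0 0;0 0 0 0 0"
}}

```text
time_s: 8.17
position: [466.9, 2.9, 88.5]
tool_rot: [[0.925, 0.379, -0.0], [0.379, -0.925, -0.0], [-0.0, -0.0, -1.0]]
force: [-0.4, -0.4, 0.0]
grip_width: 0.003
gripper_force: 0.0
```

```bash
python3 -c "import m;m.look('a2')"
```

```text
scene pointer [426.1  64.   18.8] 0.95 ang 176.4 r 166.7
scene turntable [586.5  56.7  18.5] 0.59 ang 151.9 r 6.8
scene green_cap_bottle [545.8 126.1  31.2] 0.62 ang 122.8 r 86.3
scene red_cap_bottle [672.9  59.5  29.9] 0.63 ang 4.3 r 80.6
scene red_cap_bottle [555.  -18.3  28. ] 0.57 ang 242.4 r 81.0
scene red_cap_bottle [655.1 174.6  62.8] 0.42 ang 62.7 r 136.3
scene black_cap_bottle [509.7  52.5  29.2] 0.5 ang 180.7 r 82.8
scene white_tube [636.4 -13.5  32.4] 0.59 ang 303.2 r 80.1
scene pink_tube [628.2 127.1  31. ] 0.88 ang 64.1 r 81.8
scene post_1 [589.  187.2 112. ] 0.92 ang 91.5 r 133.7
scene post_1 [636.6 -18.5  29.5] 0.57 ang 301.5 r 84.4
top pointer [425.8  63.4  18.6] 0.55 ang 176.6 r 167.0
top turntable [593.   54.3  19.3] 0.7 ang 58.0 r 0.9
top green_cap_bottle [552.  125.7  30.5] 0.6 ang 119.3 r 82.8
top red_cap_bottle [677.   53.2  32.3] 0.54 ang 359.8 r 84.5
top red_cap_bottle [553.2 -19.9  29.7] 0.53 ang 241.8 r 83.3
top black_cap_bottle [509.9  51.1  27.1] 0.52 ang 181.7 r 82.6
top white_tube [634.8 -19.3  31.4] 0.62 ang 300.2 r 84.2
top pink_tube [630.6 127.5  23.2] 0.61 ang 62.8 r 83.2
top post_1 [585.5 186.4 111.2] 0.92 ang 93.0 r 133.1
top post_1 [637.7 -19.3  31.1] 0.59 ang 301.8 r 85.7
top post_1 [688.9 360.5   2.4] 0.21 ang 72.6 r 321.8
9.0667 [467.1   2.9  88.6] [ 0.07615299 -0.11956452  0.11295805]
```

View pics/a2.png

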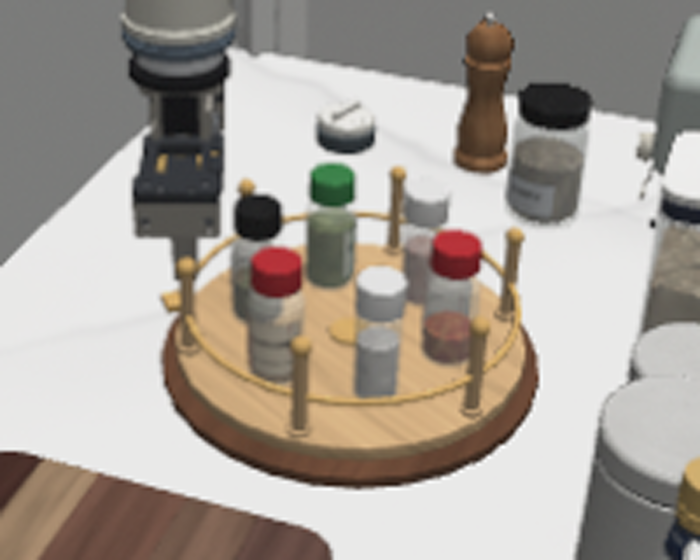

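The crop shows the finger behind the post at (187,265), all bottles upright and the green cap at (333,185), partway round at about 122°. About 54° remain, so I'll push 0.91 rad and look again.

Emit:
{"op": "play_rows", "data": {
  "moves": "0 0.03 2.7 0 -0.02;0 0.06 4.05 0 -0.03;0 0.06 4.05 0 -0.03;0 0.08 4.7 0 -0.035;0 0.1 5.4 0 -0.04"
}}

```text
time_s: 9.48
position: [476.3, -15.7, 88.5]
tool_rot: [[0.855, 0.519, -0.0], [0.519, -0.855, 0.0], [-0.0, -0.0, -1.0]]
force: [0.6, 2.1, 0.5]
grip_width: 0.005
gripper_force: 0.7
```

Emit:
{"op": "play_rows", "data": {
  "moves": "0 0.1 5.4 0 -0.04;0 0.1 5.4 0 -0.04;0 0.1 5.4 0 -0.04;0 0.1 5.4 0 -0.04;0 0.1 5.4 0 -0.04"
}}

```text
time_s: 9.9
position: [492.6, -37.4, 88.5]
tool_rot: [[0.735, 0.678, -0.0], [0.678, -0.735, 0.0], [0.0, -0.001, -1.0]]
force: [0.3, 1.4, 0.4]
grip_width: 0.01
gripper_force: 0.7
```

Emit:
{"op": "play_rows", "data": {
  "moves": "0 0.1 5.4 0 -0.04;0 0.1 5.4 0 -0.04;0 0.1 5.4 0 -0.04;0 0.1 5.4 0 -0.04;0 0.1 5.4 0 -0.04"
}}

```text
time_s: 10.32
position: [512.7, -55.2, 88.5]
tool_rot: [[0.585, 0.811, -0.001], [0.811, -0.585, 0.0], [0.0, -0.001, -1.0]]
force: [-1.2, 1.4, 0.2]
grip_width: 0.005
gripper_force: 0.7
```

Emit:
{"op": "play_rows", "data": {
  "moves": "0 0.1 5.4 0 -0.04;0 0.1 5.4 0 -0.04;0 0.1 5.4 0 -0.04;0 0.1 5.4 0 -0.04;0 0.1 5.4 0 -0.04"
}}

```text
time_s: 10.73
position: [535.9, -68.8, 88.5]
tool_rot: [[0.412, 0.911, -0.001], [0.911, -0.412, 0.0], [0.0, -0.001, -1.0]]
force: [-0.5, 1.9, 1.4]
grip_width: 0.004
gripper_force: 0.8
```

Emit:
{"op": "play_rows", "data": {
  "moves": "0 0.08 4.7 0 -0.035;0 0.06 4.05 0 -0.03;0 0.04 3.4 0 -0.025;0 0.03 2.7 0 -0.02;0 0.02 2 0 -0.015"
}}

```text
time_s: 11.15
position: [551.8, -74.9, 88.5]
tool_rot: [[0.296, 0.955, -0.0], [0.955, -0.296, 0.0], [0.0, -0.0, -1.0]]
force: [-1.4, 1.4, 0.6]
grip_width: 0.003
gripper_force: 0.5
```

Emit:
{"op": "play_rows", "data": {
  "moves": "0 0.01 1.35 0 -0.01;0 0.01 1.35 0 -0.01;0 0.01 1.35 0 -0.01;0 0 0 0 0;0 0 0 0 0"
}}

```text
time_s: 11.57
position: [555.9, -76.1, 88.7]
tool_rot: [[0.269, 0.963, 0.0], [0.963, -0.269, -0.0], [-0.0, 0.0, -1.0]]
force: [0.0, 0.1, -0.5]
grip_width: 0.008
gripper_force: 0.0
```

```bash
python3 -c "import m;m.look('a3')"
```

```text
scene pointer [428.6  64.7  16.4] 0.69 ang 176.1 r 164.3
scene turntable [588.8  58.8  16.8] 0.75 ang 124.9 r 6.5
scene turntable [ 3.543e+02 -3.071e+02 -3.000e-01] 0.17 ang 236.6 r 432.2
scene green_cap_bottle [6.886e+02 3.581e+02 6.000e-01] 0.22 ang 72.5 r 319.4
scene red_cap_bottle [626.6 -20.8  28. ] 0.91 ang 294.7 r 81.8
scene red_cap_bottle [642.7 123.1  25.3] 0.8 ang 54.2 r 85.8
scene black_cap_bottle [545.1 -11.8  29.7] 0.41 ang 234.0 r 80.7
scene white_tube [676.4  47.1  31.7] 0.69 ang 355.6 r 84.1
scene post_1 [535.2 178.6  63.3] 0.71 ang 114.6 r 137.6
top pointer [427.   64.3  17.3] 0.57 ang 176.3 r 165.9
top pointer [609.5 444.    2. ] 0.43 ang 87.5 r 390.9
top turntable [592.2  52.6  21.7] 0.83 ang 251.6 r 0.9
top green_cap_bottle [514.3  64.4  30.2] 0.7 ang 172.1 r 79.0
top red_cap_bottle [638.9 117.9  31.1] 0.64 ang 54.2 r 79.4
top red_cap_bottle [626.7 -21.6  30.6] 0.61 ang 294.5 r 82.5
top black_cap_bottle [544.5  -8.5  27.6] 0.58 ang 232.3 r 78.4
top white_tube [671.8  42.   28.8] 0.42 ang 351.7 r 80.1
top pink_tube [560.7 128.2  25.8] 0.44 ang 113.1 r 81.2
top post_1 [482.1 129.2 111.2] 0.86 ang 145.6 r 133.9
12.4667 [555.7 -76.   88.6] [0.67845136 0.98880355 0.25937997]
```

View pics/a3.png

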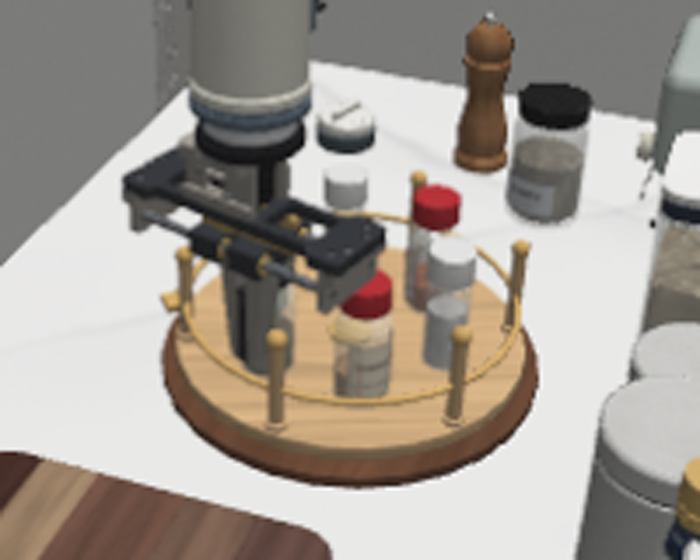

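The finger stands behind the post at (277,370) and all bottles visible in this view are upright. The bearings put green at about 174.0°, against 176.3° for the pointer. I'll nudge by 0.04 rad, then back off and lift.

Emit:
{"op": "play_rows", "data": {
  "moves": "0 0.01 1.35 0 -0.01;0 0.01 1.35 0 -0.01;0 0.01 1.35 0 -0.01;0 0.01 1.35 0 -0.01;0 0 0 0 0"
}}

```text
time_s: 12.88
position: [561.3, -77.4, 88.6]
tool_rot: [[0.229, 0.973, 0.0], [0.973, -0.229, -0.0], [0.0, 0.0, -1.0]]
force: [0.2, -0.7, -0.6]
grip_width: 0.008
gripper_force: 0.1
```

Emit:
{"op": "play_rows", "data": {
  "moves": "0 0 0 0 0;0 -2 -4 0 0;0 -2 -6 0 0;0 0 0 -12 0;0 0 0 -20 0"
}}

```text
time_s: 13.3
position: [548.1, -78.8, 119.8]
tool_rot: [[0.23, 0.973, -0.004], [0.973, -0.23, 0.001], [-0.0, -0.004, -1.0]]
force: [-0.3, -0.4, 0.0]
grip_width: 0.01
gripper_force: 0.0
```

Emit:
{"op": "play_rows", "data": {
  "moves": "0 0 0 -25 0;0 0 0 -30 0;0 -25 0 -30 0;0 -35 0 0 0;0 -35 0 0 0"
}}

```text
time_s: 13.72
position: [529.4, -172.3, 209.0]
tool_rot: [[0.228, 0.974, 0.005], [0.974, -0.228, -0.002], [-0.0, 0.005, -1.0]]
force: [-0.3, 0.1, -1.3]
grip_width: 0.006
gripper_force: 0.0
```

Emit:
{"op": "play_rows", "data": {
  "moves": "0 -38 0 0 0;0 -38 0 0 0;0 -38 0 0 0;0 0 0 0 0;0 0 0 0 0"
}}

```text
time_s: 14.13
position: [501.4, -284.0, 206.4]
tool_rot: [[0.233, 0.972, 0.001], [0.972, -0.233, -0.0], [-0.0, 0.001, -1.0]]
force: [-0.3, -0.4, -0.1]
grip_width: 0.011
gripper_force: 0.0
```

```bash
python3 -c "import m;m.look('a4')"
```

```text
scene pointer [423.7  65.4  18.2] 0.67 ang 176.0 r 169.2
scene pointer [690.8 360.1  -0. ] 0.54 ang 72.2 r 322.0
scene turntable [591.1  55.   20.4] 0.67 ang 133.0 r 2.1
scene green_cap_bottle [512.1  59.4  28.2] 0.79 ang 175.8 r 80.6
scene red_cap_bottle [628.9 -15.1  29. ] 0.98 ang 298.0 r 77.7
scene red_cap_bottle [640.4 123.4  23.8] 0.93 ang 55.6 r 84.7
scene red_cap_bottle [552.7 129.8  30.4] 0.28 ang 117.5 r 86.1
scene black_cap_bottle [547.6 -12.9  28.7] 0.58 ang 235.9 r 80.2
scene white_tube [671.5  46.5  30.3] 0.82 ang 354.9 r 79.3
scene white_tube [686.4 360.9   1.7] 0.38 ang 73.0 r 321.4
scene white_tube [589.1  55.7  19. ] 0.33 ang 147.1 r 4.0
scene pink_tube [553.1 130.9  32. ] 0.72 ang 117.0 r 86.9
scene post_1 [478.1 128.1 111.3] 0.73 ang 146.9 r 136.6
top pointer [425.   63.3  19.5] 0.73 ang 176.7 r 167.8
top pointer [530.1 171.8  68.2] 0.55 ang 117.8 r 133.7
top turntable [594.5  55.5  19.1] 0.58 ang 45.0 r 2.8
top turntable [557.4 127.9  25.8] 0.25 ang 115.3 r 82.3
top turntable [425.5  65.7  19.4] 0.19 ang 175.8 r 167.4
top green_cap_bottle [513.4  60.8  30.9] 0.45 ang 174.7 r 79.4
top green_cap_bottle [427.5  62.1  18.5] 0.36 ang 177.0 r 165.2
top red_cap_bottle [627.9 -22.5  29.5] 0.53 ang 295.0 r 83.8
top black_cap_bottle [547.  -14.1  31. ] 0.66 ang 236.1 r 81.5
top white_tube [672.5  47.7  33.9] 0.59 ang 355.9 r 80.2
top white_tube [635.7 119.2  29.7] 0.21 ang 56.7 r 78.6
top pink_tube [557.5 127.   24.5] 0.41 ang 115.5 r 81.4
top post_1 [478.8 125.2 109.4] 0.64 ang 147.8 r 134.4
15.0333 [ 502.2 -282.4  205.5] [-0.70542839  0.66844606  0.29420231]
```

View pics/a4.png

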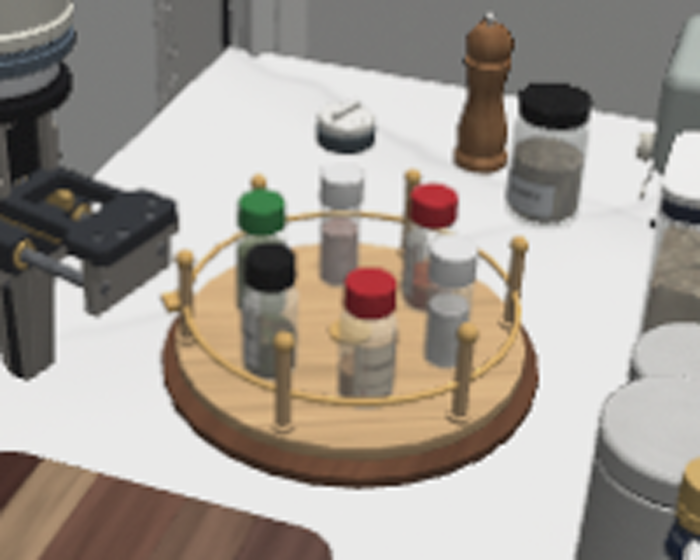

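The arm is clear, every bottle stands upright, and the green bottle (cap at (262,212)) is at about 176° with the pointer at 176.3°. That is well inside the tolerance of about 8°, so I'm handing it in.

```bash
python3 -c "from plant import env;print(env.finish_job())"
```

```text
the job is handed in; nothing more can be done
None
```

The job is handed in, with no verdict returned: the green-capped bottle stands at the pointer, measured within about 1° (8° allowed), with all six bottles upright, the arm clear, and about 15 s of the 48 s used.

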